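# Set the heel-angle jig to the red line and lock it

### The arm

A 7-joint arm with a two-finger parallel gripper is mounted at the origin on the work surface. World frame = base frame: x ahead of the robot, y to its left, z up, the work surface at z = 0. Lengths are in m, angles in rad, forces in N, time in s.
With the tool pointing down it reaches from about 0.4 to 0.85 m from the base axis. Payload 10.4 kg.
Tool frame: the origin (TCP) lies midway between the tips of the shut fingers; the grasp point (between the pads) lies 19 mm behind it; z points along the fingers, y is the line along which they close (so a half turn about z gives the same grasp; the last joint's range is limited). The gripper opens to 85 mm and grips with 20 to 120 N. Pads are 22 mm wide; open, the fingers measure 114 mm over their backs; the gripper's body (76 mm by 85 mm) begins 54 mm behind the grasp point. The pads swing forward as they close: fully open they stand 13 mm farther back than shut.
Start: joints at [-1.175, 0.332, -0.065, 1.46, 0.022, 1.35, -0.088], TCP at [0.254, 0.571, 0.202] pointing down, gripper open.
Joint ranges: [-2.6, 2.6], [-0.5, 2.12], [-1.47, 1.34], [0.16, 2.42], [-1.27, 4.41], [0.06, 2.06], [-2.6, 2.6]. Speed limits (rad/s): [2.22, 2.22, 2.79, 2.79, 3.14, 3.14, 3.14].

### API

Orientations are given as [roll, pitch, yaw] about the fixed x, y, z axes, in that order (R = Rz(yaw) Ry(pitch) Rx(roll)).
In Python, from station import ctrl gives the robot as it stands.
- The arm moves only by the tool apply_moves, never from a script. Its argument "deltas" is a list of rows, each a list of 2 entries, a list of its own where there are three numbers: the shift along the tool's x, y, z in m, then the turn about the tool's z in degrees. In form: [[[dx, dy, dz], spin], ...]. A call has 1 to 5 rows; each row shifts and turns the commanded pose from where the row before left it, along the tool's axes as they then stand; what a row does not reach is not made up. A row lasts 1/12 s, in which the tool goes at most 41.7 mm and 7.16 degrees, less where a joint would pass 70% of its speed; a pose out of reach is approached as far as the arm can. A call is refused whole if a number of a shift passes 0.0417 or a number of a turn 7.16, either way. A call with a gripper value outside its range is refused whole. "claw" is the gripper's target within -1 to 1 (fully open at 1, half-way at 0, shut at -1), set as the call begins (left out, the last holds). The fingers move at their own pace and stop on an object; "grip_force" is the grip in N (left out, the last holds). Time passes only in rows, so rows that do not move let the fingers close. It gives the time, the measured TCP pose, the force, the opening and the grip force at its end, in the units of the state.
- ctrl.get_obs(): the state, without advancing time (a new reading comes with each control period).
- ctrl.camera(name): name is "scene" or "top"; returns a dict with "image" (480x640x3 uint8, red, green, blue), "z_map" (480x640 float32, m along the optical axis (not along the pixel's ray), 0 where there is no reading), "camera_matrix" (3x3 intrinsics, pixels), "k1" (the pictures are not rectified: a ray, as slopes to the right and down, at radius r is drawn at 1 + k1 r^2 times it, then the intrinsics apply), "position" and "rotation" of the camera in the world. Camera axes: x right, y down, z forward; pixel columns grow to the right and rows downward; lengths in m; the calibration is good to about 2 mm. A picture is of the moment at which its call begins.
- ctrl.close_job(): hands the job in; it is judged then, once.
The state is a dict: "clock": time; "qpos": joint angles; "dq": joint speeds; "tau": joint torques, N m; "eef_pos": TCP position; "orientation": TCP orientation; "contact_force": force on the tool from outside, world axes, zero at the start; "torque": the same for the moment, N m; "opening": finger opening in m; "gripper_force": force on a finger pad.
Only numpy, scipy, OpenCV 4.12 (cv2) and the standard library are available. Lean on these libraries where they do the work, as an engineer would, in place of code of your own. Each camera call takes 0.05 s, during which the arm holds its last target. There are 200 camera calls.

### The job

Set the heel-angle jig for the next shoe: with a fingertip, push the black stud on the dial round, whichever way you like, until the dial's black index line lines up with the red line on the white scale ring and stays there. Then push the brass lock tab along its track, towards the red stop block, until it is fully home, without losing the setting. Only push, and gently: do not pinch or lift anything, and leave the other tools where they lie.

Things in the scene. Friction and masses are not known exactly. Their poses are not given: they have to be found in the camera images.
- jig: The fixed heel-angle jig: a grey cast base plate 220 (along its x) x 410 (along its y, from -240 to +170) x 30 mm thick, bolted to the bench. Origin on the bench directly under the dial's axis; z up; x points roughly away from the robot. A horseshoe lies fixed on its -y end; the lock track runs along x at y = +130 mm.
- dial_centre (a point): Point on the dial's vertical axis at the top face of the dial, 44 mm above the bench. The dial is an aluminium disc, 142 mm across and 8 mm thick, with a 4 mm high dark hub disc (24 mm across) in the middle; the white scale ring around it is 188 mm across and its top is 36 mm above the bench. Its axes are the jig's.
- dial (a joint): Angle of the dial in rad, growing anticlockwise seen from above; 0 when the index line points along the jig's +x, pi when it points along the jig's -x. It starts near pi, and turns either way between -1.6 and 7.9 without springing back: about 0.12 N m of friction, it stays where it is left. Locking tab and dial are not coupled: the tab does not stiffen or shift the dial.
- dial_index (a point): Outer end of the dial's black index line (3 mm wide, radial), on the top face 72 mm from the axis. The line lies on the side of the dial opposite to the stud.
- red_mark (a point): Inner end of the red line (7 mm wide, 21 mm long, radial) on the fixed white scale ring, 72 mm from the dial's axis and at the height of the dial's top face: the index point coincides with it when the dial is set. The other ring lines are thin and black, every 15 degrees. The ring cannot be turned.
- stud (a point): Centre of the black upright round stud on the dial, 18 mm in diameter and 32 mm high above the dial's top face (its top is 76 mm above the bench), 48 mm from the axis and directly opposite the index line. This point is 16 mm above the dial's top face.
- lock (a joint): Travel of the brass lock tab in m: 0 fully back (towards the robot), 0.042 fully home at its end stop. It slides along the jig's +x with about 2 N of friction and stays where it is left. It starts between 0 and 0.012.
- lock_face (a point): Centre of the brass lock tab's near (jig -x) face, which is the one to push. The tab is a block 26 mm along x, 34 mm along y and 34 mm high, its underside 31 mm and its top 65 mm above the bench. At home its far face all but touches a red stop block 20 mm high.
- hoof_pick: Loose brass hoof pick, 155 x 34 x 10 mm, a bystander to be left alone. Origin on the bench near its middle, length along its x.
- clinchers: Loose chrome clinchers, about 245 x 86 x 20 mm, a bystander to be left alone. Origin on the bench under the pivot; handles run 178 mm to its -x, jaws 68 mm to its +x.
- hardy: Loose squat cast-iron hardy tool, 60 x 60 x 70 mm, a bystander to be left alone. Origin under its centre.
- heel_wedge: Loose black plastic heel wedge, a U about 145 x 104 mm, 6 to 16 mm thick, a bystander to be left alone. Origin on the bench between its legs.

How it is judged:
By the outcome, as a careful person would: the job done as asked, in the order asked, and still so for the second after the job is handed in, with the robot touching nothing.
It also fails if it takes over 58 s, if anything falls off the work surface, if the arm or the gripper's body presses on something with over 40 N, if the wrist force passes 120 N, or if a joint passes its speed limit or range.

## Working session

There is one attempt and no reset: what is moved stays moved. The work goes in short steps, Python scripts to look and compute and a tool call to move; the robot and the scene stay as the last step left them, time stands still between calls to the robot, and variables do not carry over. Pictures are saved under pics/ and viewed, at most 12 in all, crops included, and the job is handed in when it is done.

Besides the shell and the picture viewer there is one more tool, called after ">>>" by a JSON object that holds its "api" and its "payload", one argument or row to a line. apply_moves: Moves the arm, as the interface text tells. Its arguments: {"type":"object","properties":{"deltas":{"type":"array"},"claw":{"type":"number"},"grip_force":{"type":"number"}},"required":["deltas"]}

```bash
mkdir -p pics; cat > h.py <<'E'
import numpy as np, cv2
from station import ctrl
def cap(n):
    c=ctrl.camera(n); return c
def save(c,f): cv2.imwrite('pics/'+f,c['image'][:,:,::-1])
def pix2w(c,u,v,z=None):
    """pixel -> world; on plane z if given, else by depth"""
    K=np.array(c['camera_matrix']);d=np.array([c['k1'],0,0,0,0.])
    s=cv2.undistortPoints(np.array([[[u,v]]],float),K,d)[0,0]
    R=np.array(c['rotation']);p=np.array(c['position']);r=np.array([s[0],s[1],1.])
    if z is None: t=c['z_map'][int(round(v)),int(round(u))]
    else: t=(z-p[2])/(R@r)[2]
    return p+R@r*t
E
python3 - <<'E'
from h import *
for n in('top','scene'):
    c=cap(n); save(c,n+'0.png'); np.save(n+'0.npy',c,allow_pickle=True)
    print(n,c['position'],c['rotation'],c['k1'])
print(ctrl.get_obs())
E
```

```text
top [0.37071304 0.04334294 1.09090931] [-2.95603328 -0.00571254 -1.57982081] -0.10359335241657468
scene [ 1.20663904 -0.1982454   0.66407924] [-2.29612954  0.01077077  1.2120498 ] 0.01530958769746554
{'clock': 0.1, 'qpos': array([-1.17461018,  0.33278651, -0.0647011 ,  1.46085932,  0.02163533,
        1.34989895, -0.08852893]), 'dq': array([-0.0002659 , -0.00080631,  0.00070592, -0.00272847,  0.00110811,
       -0.00043638, -0.00060129]), 'tau': array([ 1.95397530e-03, -6.26739693e+01,  4.93513397e-02, -3.92428386e+01,
        1.62753998e-02,  6.89984387e-03, -8.09875542e-05]), 'eef_pos': array([0.25402174, 0.57064324, 0.20170842]), 'orientation': array([-3.14034028e+00,  9.14022728e-05,  2.72280569e+00]), 'contact_force': array([-0.40251925, -0.10180625,  0.4287597 ]), 'torque': array([-0.01052744,  0.01557869,  0.00030845]), 'gripper_force': 0.0, 'opening': 0.08567750511081787}
```

View pics/top0.png

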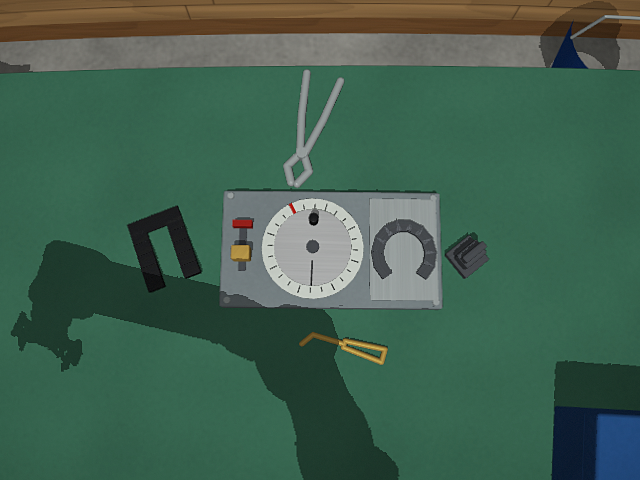

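View pics/scene0.png

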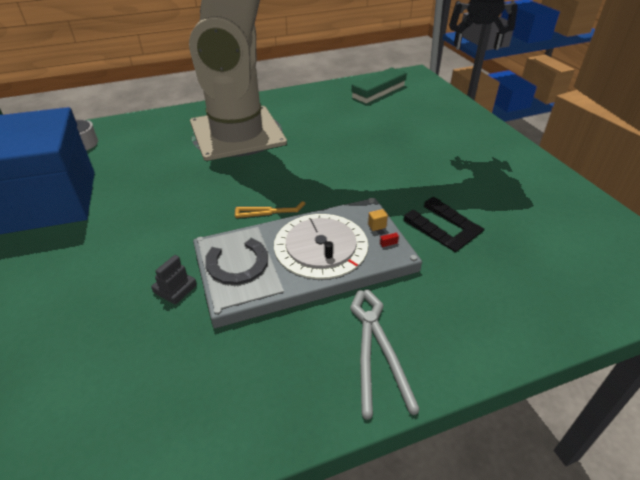

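The top view shows the hub at about (313,246), the index line pointing down towards (312,286), the stud at (314,217), the red line at (292,209), the brass tab at (241,253) and the red stop at (242,224). The scene view agrees with this. Next I measure.

```bash
cat >> h.py <<'E'
from scipy.spatial.transform import Rotation as Ro
_p=pix2w
def pix2w(c,u,v,z=None):
    if np.size(c['rotation'])==3: c=dict(c,rotation=Ro.from_euler('xyz',c['rotation']).as_matrix())
    return _p(c,u,v,z)
def cen(m):
    v,u=np.nonzero(m); return u.mean(),v.mean(),len(u)
def box(m,u0,u1,v0,v1):
    o=np.zeros_like(m);o[v0:v1,u0:u1]=m[v0:v1,u0:u1];return o
E
python3 - <<'E'
from h import *
c=np.load('top0.npy',allow_pickle=True).item();im=c['image'].astype(int);r,g,b=im[...,0],im[...,1],im[...,2]
red=(r>130)&(g<80)&(b<80); brass=(r>130)&(r-b>60)&(g>90)
white=(im.min(2)>190); black=(im.max(2)<90)
def pr(n,m,z):
    u,v,k=cen(m);print(n,round(u,1),round(v,1),k,pix2w(c,u,v,z).round(4),pix2w(c,u,v).round(4))
pr('redline',box(red,275,310,195,220),.040)
pr('stop',box(red,225,260,210,235),.05)
pr('tab',box(brass,225,260,235,270),.065)
# ring outline: outer ellipse of white
w=box(white,255,368,190,305).astype(np.uint8)
cs,_=cv2.findContours(w,0,1);h=cv2.convexHull(np.vstack(cs))
e=cv2.fitEllipse(h);print(e)
print('centre',pix2w(c,*e[0],.036))
pr('hub',box(black,304,322,236,256),.048)
pr('index',box(black,306,318,262,287),.044)
pr('stud',box(black,304,324,208,228),.07)
for u,v in((229,195),(435,195),(226,300),(437,303)): print('bolt',pix2w(c,u,v,.03).round(4))
big=cv2.resize(c['image'][180:320,210:370,::-1],None,fx=5,fy=4.2,interpolation=2);big=cv2.resize(c['image'][180:310,210:370,::-1],None,fx=4.5,fy=4.5,interpolation=2);cv2.imwrite('pics/z.png',big)
E
```

```text
redline 292.1 207.9 31 [0.6378 0.0806 0.04  ] [0.6383 0.0806 0.0381]
stop 241.6 222.5 115 [0.6085 0.1728 0.05  ] [0.6079 0.1724 0.0528]
tab 239.6 251.5 249 [0.5519 0.1738 0.065 ] [0.5519 0.1737 0.0651]
((312.0901794433594, 248.0593719482422), (99.23114013671875, 100.74141693115234), 85.42716217041016)
centre [0.56232609 0.04393306 0.036     ]
hub 312.3 246.3 121 [0.5635 0.0435 0.048 ] [0.5641 0.0435 0.0446]
index 311.2 272.0 32 [0.5168 0.0459 0.044 ] [0.5165 0.0459 0.0465]
stud 313.3 218.4 109 [0.6103 0.0413 0.07  ] [0.609  0.0413 0.0754]
bolt [0.6664 0.1999 0.03  ]
bolt [ 0.6637 -0.1896  0.03  ]
bolt [0.4683 0.2018 0.03  ]
bolt [ 0.4594 -0.1838  0.03  ]
```

View pics/z.png

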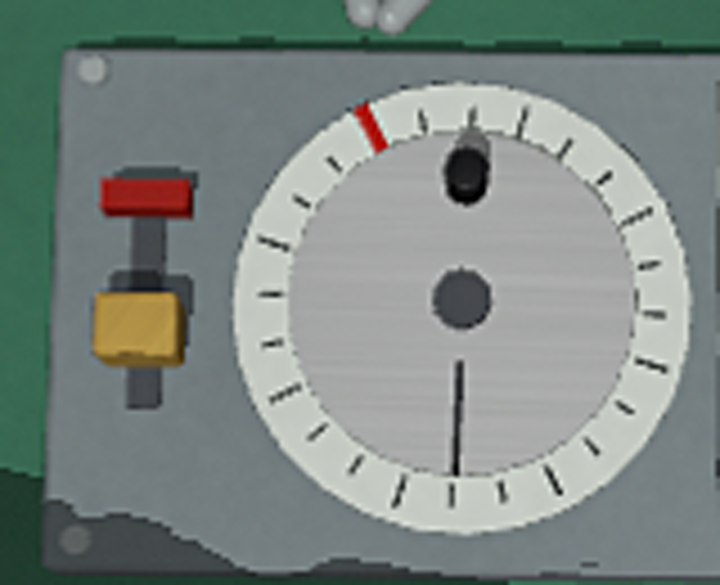

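>>> {"api": "apply_moves", "payload": {
  "deltas": [
    [[0,0,0],-7],
    [[0,0,0],-7],
    [[0,0,0],-7],
    [[0,0,0],0]
  ],
  "claw": -1,
  "grip_force": 20
}}

```text
clock: 0.43
eef_pos: [0.2541, 0.5708, 0.202]
orientation: [-3.141, -0.0, 3.095]
contact_force: [-0.7, 0.2, 0.2]
opening: 0.0388
gripper_force: 0.0
```

>>> {"api": "apply_moves", "payload": {
  "deltas": [
    [[-0.02,-0.03,0],0],
    [[-0.022,-0.032,0],0],
    [[-0.022,-0.032,0],0],
    [[-0.022,-0.032,0],0],
    [[-0.022,-0.032,0],0]
  ]
}}

```text
clock: 0.85
eef_pos: [0.3543, 0.4058, 0.2023]
orientation: [3.142, -0.0, 3.085]
contact_force: [-0.1, 0.7, -0.0]
opening: -0.0001
gripper_force: 0.0
```

>>> {"api": "apply_moves", "payload": {
  "deltas": [
    [[-0.022,-0.032,0],0],
    [[-0.022,-0.032,0],0],
    [[-0.022,-0.032,0],0],
    [[-0.022,-0.032,0],0],
    [[-0.022,-0.032,0],0]
  ]
}}

```text
clock: 1.27
eef_pos: [0.4558, 0.2402, 0.2025]
orientation: [3.141, -0.0, 3.084]
contact_force: [0.3, 1.0, -0.7]
opening: 0.0003
gripper_force: 0.0
```

>>> {"api": "apply_moves", "payload": {
  "deltas": [
    [[-0.033,-0.031,0],0],
    [[-0.033,-0.031,0],0],
    [[-0.033,-0.031,0],0],
    [[-0.033,-0.031,0],0],
    [[-0.032,-0.03,0],0]
  ]
}}

```text
clock: 1.68
eef_pos: [0.6005, 0.09, 0.2024]
orientation: [3.141, 0.0, 3.085]
contact_force: [1.0, 1.4, 0.1]
opening: 0.0002
gripper_force: 0.0
```

>>> {"api": "apply_moves", "payload": {
  "deltas": [
    [[0,0,0.03],0],
    [[0,0,0.03],0],
    [[0,0,0.03],0],
    [[0,0,0.03],0],
    [[0,0,0.02],0]
  ]
}}

```text
clock: 2.1
eef_pos: [0.5979, 0.0914, 0.0592]
orientation: [-3.141, -0.003, 3.084]
contact_force: [0.4, -0.3, -0.8]
opening: -0.0
gripper_force: 0.0
```

```bash
python3 - <<'E'
from h import *
c=cap('top');save(c,'t1.png')
o=ctrl.get_obs();print(o['eef_pos'],o['orientation'],o['qpos'],o['contact_force'])
cv2.imwrite('pics/z1.png',cv2.resize(c['image'][160:320,210:370,::-1],None,fx=3.7,fy=3.7))
E
```

```text
[0.59597786 0.091117   0.05594738] [-3.13917373 -0.00747264  3.08493204] [-0.44591417  0.41518547  0.27184794  1.6921637  -0.12399451  1.05906181
  1.37978074] [-2.22403666  0.05602952 -3.29471286]
```

View pics/z1.png

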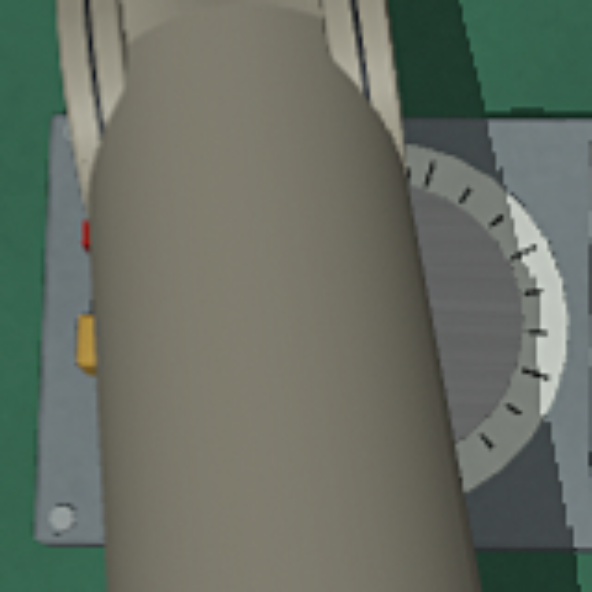

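The arm hides the dial from the top camera, leaving only its right rim in view. I'll use the scene camera instead.

```bash
python3 - <<'E'
from h import *
c=cap('scene')
o=ctrl.get_obs();print(o['eef_pos'],o['orientation'],o['contact_force'],o['torque'])
cv2.imwrite('pics/s1.png',cv2.resize(c['image'][150:320,190:430,::-1],None,fx=3.3,fy=3.3))
E
```

```text
[0.59666172 0.09121623 0.05855607] [-3.13945096 -0.00652352  3.0855482 ] [-0.75212948  0.44107562  1.06684044] [-0.00675251 -0.01475681 -0.03362608]
```

View pics/s1.png

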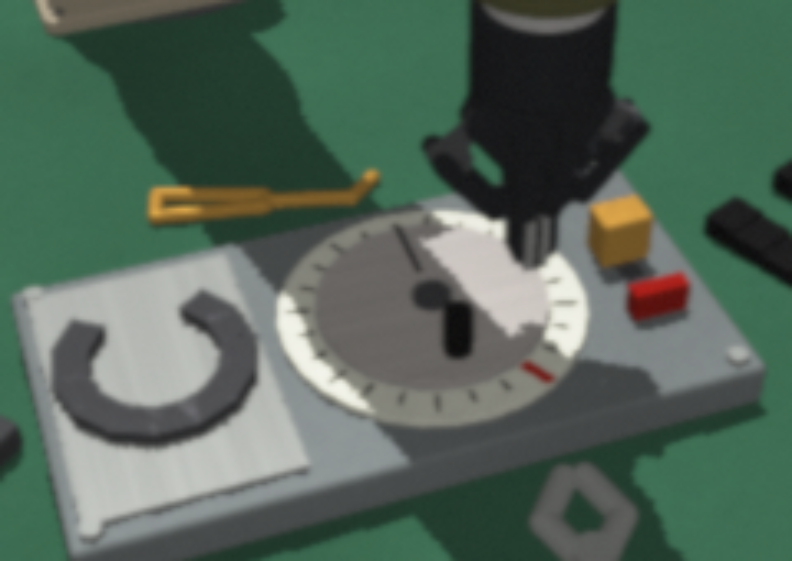

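The fingertips stand clear beside the dial, on the +y side. I'll line up next to the stud and close in.

>>> {"api": "apply_moves", "payload": {
  "deltas": [
    [[-0.009,-0.005,0.001],0],
    [[-0.009,-0.005,0.001],0],
    [[0,0,0],0]
  ]
}}

```text
clock: 2.45
eef_pos: [0.6198, 0.0788, 0.0622]
orientation: [-3.141, 0.004, 3.086]
contact_force: [0.9, 0.1, -0.1]
opening: -0.0003
gripper_force: 0.0
```

>>> {"api": "apply_moves", "payload": {
  "deltas": [
    [[0,-0.004,0],0],
    [[0,-0.004,0],0],
    [[0,-0.003,0],0],
    [[0,0,0],0],
    [[0,0,0],0]
  ]
}}

```text
clock: 2.87
eef_pos: [0.6163, 0.0696, 0.0607]
orientation: [3.141, 0.0, 3.089]
contact_force: [-0.1, -0.3, -0.1]
opening: -0.0004
gripper_force: 0.0
```

>>> {"api": "apply_moves", "payload": {
  "deltas": [
    [[0.002,-0.002,0.002],0],
    [[0.001,-0.002,0.002],0],
    [[0,-0.002,0],0],
    [[0,0,0],0]
  ]
}}

```text
clock: 3.2
eef_pos: [0.6128, 0.0634, 0.0562]
orientation: [-3.141, -0.0, 3.089]
contact_force: [0.3, -0.7, 1.0]
opening: 0.0
gripper_force: 0.0
```

```bash
python3 - <<'E'
from h import *
c=cap('scene')
o=ctrl.get_obs();print(o['eef_pos'],o['orientation'],o['contact_force'],o['torque'])
cv2.imwrite('pics/s2.png',cv2.resize(c['image'][190:290,260:400,::-1],None,fx=5,fy=5))
E
```

```text
[0.61293381 0.06366766 0.05632072] [-3.14153641e+00 -1.39840757e-04  3.08892736e+00] [-0.58079234 -0.56252539  0.48790573] [-0.0507477   0.02544002  0.02402359]
```

View pics/s2.png

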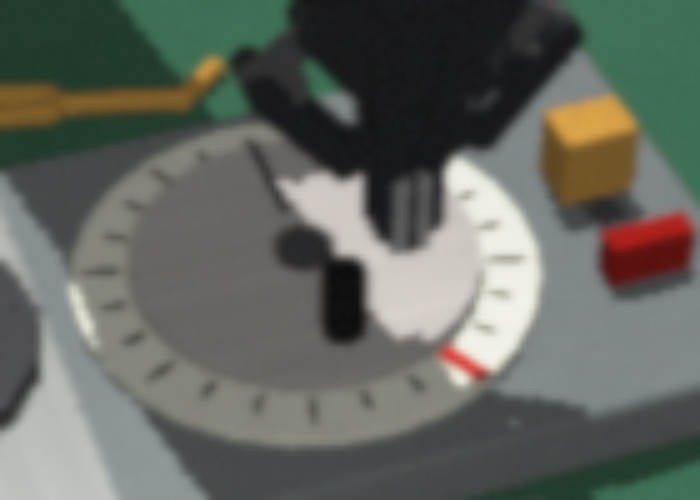

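The fingertips sit just beside the stud, with their bottom at crop (405,245) and the stud's foot at (345,335). I'll check that against the projected TCP.

```bash
cat >> h.py <<'E'
def proj(c,P):
    R=Ro.from_euler('xyz',c['rotation']).as_matrix();p=R.T@(np.array(P)-c['position'])
    return cv2.projectPoints(p.reshape(1,1,3),np.zeros(3),np.zeros(3),np.array(c['camera_matrix']),np.array([c['k1'],0,0,0,0.]))[0].ravel()
E
python3 - <<'E'
from h import *
c=np.load('scene0.npy',allow_pickle=True).item()
f=lambda n,P:print(n,((proj(c,P)-[260,190])*5).round())
f('tcp',(.613,.0637,.0563));f('hub',(.563,.0436,.048));f('studbase',(.611,.0413,.044));f('studtop',(.611,.0413,.076));f('red',(.6378,.0806,.04));f('tab',(.552,.1738,.065))
for u,v in((405,238),(402,235)): print(pix2w(c,260+u/5,190+v/5,.056))
c=cap('scene');print([pix2w(c,260+u/5,190+v/5).round(4) for u,v in((405,238),(400,220),(425,220),(345,300),(345,270))])
E
```

```text
tcp [398. 293.]
hub [302. 240.]
studbase [341. 327.]
studtop [342. 266.]
red [463. 355.]
tab [590. 116.]
[0.58478943 0.0783708  0.056     ]
[0.58273513 0.07795834 0.056     ]
[array([0.6236, 0.0611, 0.0939]), array([0.6234, 0.059 , 0.1033]), array([0.6259, 0.0678, 0.1025]), array([0.6197, 0.0391, 0.0667]), array([0.6145, 0.0411, 0.0768])]
```

```bash
python3 - <<'E'
from h import *
c=cap('scene')
for v in range(200,330,15):
    print(v,[(u,pix2w(c,260+u/5,190+v/5).round(3).tolist()) for u in (370,385,400,415,430,445)])
E
```

```text
200 [(370, [0.615, 0.05, 0.109]), (385, [0.619, 0.055, 0.11]), (400, [0.624, 0.059, 0.113]), (415, [1.207, -0.198, 0.664]), (430, [0.62, 0.072, 0.106]), (445, [0.559, 0.107, 0.046])]
215 [(370, [0.618, 0.049, 0.105]), (385, [0.62, 0.054, 0.104]), (400, [0.622, 0.059, 0.105]), (415, [0.624, 0.065, 0.104]), (430, [0.622, 0.072, 0.1]), (445, [0.564, 0.105, 0.042])]
230 [(370, [0.564, 0.072, 0.045]), (385, [0.619, 0.055, 0.096]), (400, [0.623, 0.059, 0.098]), (415, [0.623, 0.065, 0.096]), (430, [0.572, 0.095, 0.044]), (445, [0.573, 0.101, 0.044])]
245 [(370, [0.57, 0.07, 0.043]), (385, [0.574, 0.075, 0.044]), (400, [0.625, 0.059, 0.092]), (415, [0.622, 0.066, 0.088]), (430, [0.58, 0.091, 0.044]), (445, [0.581, 0.098, 0.043])]
260 [(370, [0.58, 0.066, 0.045]), (385, [0.581, 0.072, 0.043]), (400, [0.583, 0.077, 0.043]), (415, [0.586, 0.083, 0.044]), (430, [0.587, 0.089, 0.043]), (445, [0.591, 0.093, 0.045])]
275 [(370, [0.588, 0.062, 0.044]), (385, [0.589, 0.068, 0.043]), (400, [0.591, 0.074, 0.043]), (415, [0.595, 0.079, 0.045]), (430, [0.598, 0.084, 0.046]), (445, [0.599, 0.09, 0.044])]
290 [(370, [0.597, 0.059, 0.045]), (385, [0.597, 0.065, 0.043]), (400, [0.599, 0.071, 0.043]), (415, [0.602, 0.075, 0.045]), (430, [0.603, 0.082, 0.043]), (445, [0.605, 0.087, 0.043])]
305 [(370, [0.605, 0.055, 0.046]), (385, [0.608, 0.061, 0.046]), (400, [0.609, 0.066, 0.046]), (415, [0.61, 0.072, 0.045]), (430, [0.612, 0.078, 0.044]), (445, [0.613, 0.083, 0.043])]
320 [(370, [0.612, 0.053, 0.045]), (385, [0.613, 0.059, 0.043]), (400, [0.614, 0.064, 0.043]), (415, [0.618, 0.069, 0.044]), (430, [0.619, 0.075, 0.044]), (445, [0.624, 0.079, 0.046])]
```

>>> {"api": "apply_moves", "payload": {
  "deltas": [
    [[0,-0.003,0],0],
    [[0,-0.003,0],0],
    [[0,-0.002,0],0],
    [[0,0,0],0]
  ]
}}

```text
clock: 3.68
eef_pos: [0.6126, 0.055, 0.0565]
orientation: [-3.141, 0.0, 3.088]
contact_force: [0.3, 0.2, -0.5]
opening: -0.0001
gripper_force: 0.0
```

```bash
cat >> h.py <<'E'
def studang(c):
    """stud blob from depth: points z .062-.078 near radius .048"""
    z=c['z_map'];v,u=np.nonzero(z>0)
    K=np.array(c['camera_matrix']);s=cv2.undistortPoints(np.stack([u,v],1)[:,None].astype(float),K,np.array([c['k1'],0,0,0,0.]))[:,0]
    R=Ro.from_euler('xyz',c['rotation']).as_matrix()
    P=c['position']+(np.c_[s,np.ones(len(s))]*z[v,u][:,None])@R.T
    return P,u,v
E
python3 - <<'E'
from h import *
c=cap('scene');P,u,v=studang(c)
o=ctrl.get_obs();print(o['eef_pos'],o['contact_force'],o['torque'])
r=np.hypot(P[:,0]-.563,P[:,1]-.0436)
for lo,hi in((.052,.06),(.06,.07),(.07,.08),(.08,.09),(.09,.1)):
    m=(r<.075)&(P[:,2]>lo)&(P[:,2]<hi);Q=P[m];print(lo,m.sum(),Q.min(0).round(3),Q.max(0).round(3),Q.mean(0).round(3)) if m.any() else None
cv2.imwrite('pics/s3.png',cv2.resize(c['image'][190:290,260:400,::-1],None,fx=5,fy=5))
E
```

```text
[0.612627   0.05548526 0.05644055] [-0.33458936  0.28915168 -0.0627482 ] [0.03291862 0.04630391 0.01019373]
0.052 30 [0.612 0.031 0.052] [0.622 0.046 0.06 ] [0.618 0.038 0.056]
0.06 36 [0.612 0.032 0.061] [0.621 0.047 0.07 ] [0.618 0.038 0.065]
0.07 63 [0.604 0.031 0.07 ] [0.622 0.047 0.078] [0.614 0.039 0.075]
0.08 7 [0.615 0.048 0.086] [0.623 0.06  0.089] [0.621 0.052 0.088]
0.09 53 [0.607 0.041 0.09 ] [0.625 0.066 0.1  ] [0.621 0.053 0.096]
```

View pics/s3.png

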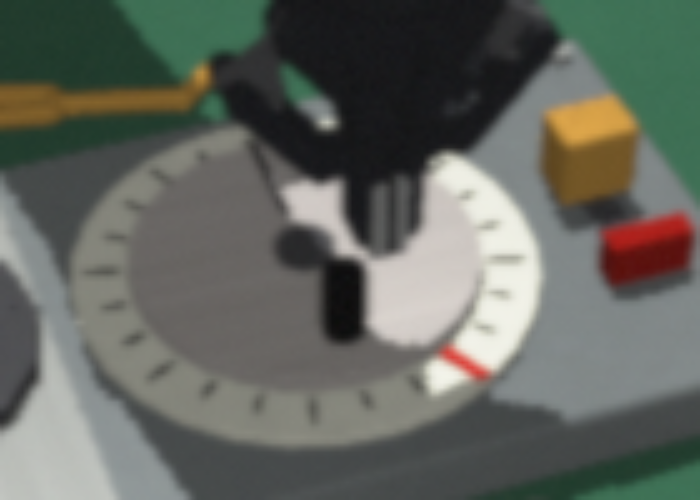

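The stud and dial haven't moved and no force built up. The depth map puts the fingertip bottom at z≈0.086, about 30 mm above the reported TCP height, so the tip is passing over the 76 mm stud. I'll back off and lower it slowly, watching the force.

>>> {"api": "apply_moves", "payload": {
  "deltas": [
    [[0,0.006,0],0],
    [[0,0.006,0],0],
    [[0,0,0.006],0],
    [[0,0,0.006],0],
    [[0,0,0],0]
  ]
}}

```text
clock: 4.15
eef_pos: [0.6122, 0.0681, 0.0426]
orientation: [-3.141, -0.002, 3.09]
contact_force: [-0.3, -1.0, 0.9]
opening: -0.0
gripper_force: 0.0
```

>>> {"api": "apply_moves", "payload": {
  "deltas": [
    [[0,0,0.005],0],
    [[0,0,0.005],0],
    [[0,0,0.003],0],
    [[0,0,0],0]
  ]
}}

```text
clock: 4.48
eef_pos: [0.6127, 0.0677, 0.0304]
orientation: [-3.141, -0.001, 3.089]
contact_force: [0.6, -0.0, 0.7]
opening: 0.0001
gripper_force: 0.0
```

```bash
python3 - <<'E'
from h import *
c=cap('scene');P,u,v=studang(c)
o=ctrl.get_obs();print(o['eef_pos'],o['contact_force'],o['torque'])
r=np.hypot(P[:,0]-.563,P[:,1]-.0436)
for lo,hi in((.048,.055),(.055,.065),(.065,.075),(.08,.09)):
    m=(r<.075)&(P[:,2]>lo)&(P[:,2]<hi)&(P[:,1]>.048);Q=P[m];print(lo,m.sum(),Q.min(0).round(3),Q.max(0).round(3),Q.mean(0).round(3)) if m.any() else None
E
```

```text
[0.61294709 0.0677969  0.03090483] [ 0.59843465 -0.61966613 -0.82064139] [ 0.02489648 -0.01742339 -0.06377983]
0.048 9 [0.556 0.048 0.048] [0.57  0.054 0.05 ] [0.563 0.051 0.049]
0.055 9 [0.616 0.06  0.058] [0.624 0.072 0.065] [0.622 0.065 0.063]
0.065 55 [0.607 0.053 0.065] [0.626 0.08  0.075] [0.62  0.065 0.071]
0.08 65 [0.607 0.053 0.08 ] [0.625 0.079 0.09 ] [0.62  0.063 0.085]
```

The tip bottom is now at z≈0.058, free, and level with the stud. I'll make contact and start the arc.

>>> {"api": "apply_moves", "payload": {
  "deltas": [
    [[0,-0.004,0.002],0],
    [[0,-0.004,0],0],
    [[-0.0013,-0.0034,0],4],
    [[-0.0013,-0.0034,0],4],
    [[-0.0013,-0.0034,0],4]
  ]
}}

```text
clock: 4.95
eef_pos: [0.6157, 0.0497, 0.0295]
orientation: [3.14, 0.0, 2.877]
contact_force: [0.7, 2.8, -1.9]
opening: 0.0
gripper_force: 1.5
```

>>> {"api": "apply_moves", "payload": {
  "deltas": [
    [[-0.0016,-0.0043,0],5],
    [[-0.0016,-0.0043,0],5],
    [[-0.0016,-0.0043,0],5],
    [[-0.0016,-0.0043,0],5],
    [[0,0,0],0]
  ]
}}

```text
clock: 5.37
eef_pos: [0.6147, 0.0303, 0.0295]
orientation: [3.141, 0.0, 2.526]
contact_force: [0.3, -0.1, 0.5]
opening: -0.0001
gripper_force: 0.3
```

```bash
cat >> h.py <<'E'
C=np.array([.563,.0436])
def where(show=None):
    c=cap('scene');P,u,v=studang(c);o=ctrl.get_obs()
    p=o['eef_pos'];y=o['orientation'][2];e=-np.array([np.cos(y),np.sin(y)]);t=np.array([np.sin(y),-np.cos(y)])
    q=p[:2]-C;print('tcp',p.round(4),'phi_tool',np.degrees(y)-180,'radial',(q@e*1000).round(1),'tang',(q@t*1000).round(1),'F',o['contact_force'].round(1),'q7',o['qpos'][6].round(2))
    im=c['image'].astype(int);r=np.hypot(*(P[:,:2]-C).T)
    dark=im[v,u].max(1)<60
    m=(r<.06)&(r>.036)&dark&(P[:,2]>.05)&(P[:,2]<.075);Q=P[m]
    if m.any():
        s=np.median(Q,0);print('dark raised',m.sum(),s.round(4),np.degrees(np.arctan2(*(s[:2]-C)[::-1])).round(1))
    m=(r<.07)&(r>.025)&(im[v,u].max(1)<110)&(P[:,2]<.05)
    if show: cv2.imwrite('pics/'+show,cv2.resize(c['image'][190:290,260:400,::-1],None,fx=5,fy=5))
    return c
E
python3 -c "
from h import *
where('s4.png')"
```

```text
tcp [0.6147 0.0305 0.0295] phi_tool -34.958851798681906 radial 49.9 tang 18.9 F [ 0.4 -0.  -0.1] q7 0.99
dark raised 93 [0.6081 0.0101 0.0645] -36.7
```

View pics/s4.png

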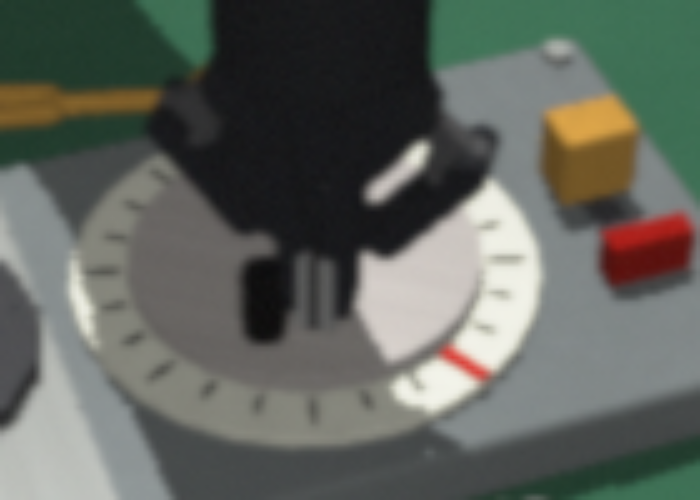

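The finger is pushing cleanly. The stud, at crop (265,300), is near −36° and the fingertip sits right behind it. I'll continue the arc.

>>> {"api": "apply_moves", "payload": {
  "deltas": [
    [[-0.0014,-0.0043,0],5],
    [[-0.0014,-0.0043,0],5],
    [[-0.0014,-0.0043,0],5],
    [[-0.0014,-0.0043,0],5],
    [[-0.0014,-0.0043,0],5]
  ]
}}

```text
clock: 5.83
eef_pos: [0.6054, 0.011, 0.0297]
orientation: [3.14, 0.001, 2.094]
contact_force: [2.9, 0.0, -2.2]
opening: 0.0002
gripper_force: 1.6
```

>>> {"api": "apply_moves", "payload": {
  "deltas": [
    [[-0.0014,-0.0043,0],5],
    [[-0.0014,-0.0043,0],5],
    [[-0.0014,-0.0043,0],5],
    [[-0.0014,-0.0043,0],5],
    [[0,0,0],0]
  ]
}}

```text
clock: 6.25
eef_pos: [0.591, -0.0014, 0.0297]
orientation: [3.141, 0.001, 1.744]
contact_force: [-0.0, 0.2, 0.7]
opening: 0.0001
gripper_force: 0.2
```

```bash
python3 -c "
from h import *
where()"
```

```text
tcp [ 0.591  -0.0009  0.0296] phi_tool -79.80041259541916 radial 48.8 tang 19.6 F [-0.2  0.9  0.4] q7 0.32
dark raised 36 [ 0.5743 -0.0111  0.0694] -78.4
```

>>> {"api": "apply_moves", "payload": {
  "deltas": [
    [[-0.0015,-0.0043,0],5],
    [[-0.0015,-0.0043,0],5],
    [[-0.0015,-0.0043,0],5],
    [[-0.0015,-0.0043,0],5],
    [[-0.0015,-0.0043,0],5]
  ]
}}

```text
clock: 6.72
eef_pos: [0.5703, -0.0081, 0.0297]
orientation: [3.14, -0.0, 1.31]
contact_force: [3.3, -0.6, -1.0]
opening: -0.0001
gripper_force: 1.6
```

>>> {"api": "apply_moves", "payload": {
  "deltas": [
    [[-0.0015,-0.0043,0],5],
    [[-0.0015,-0.0043,0],5],
    [[-0.0015,-0.0043,0],5],
    [[-0.0015,-0.0043,0],5],
    [[-0.0015,-0.0043,0],5]
  ]
}}

```text
clock: 7.13
eef_pos: [0.5477, -0.0059, 0.0297]
orientation: [3.14, -0.001, 0.874]
contact_force: [3.4, -1.6, -0.6]
opening: -0.0003
gripper_force: 1.5
```

>>> {"api": "apply_moves", "payload": {
  "deltas": [
    [[-0.0015,-0.0043,0],5],
    [[-0.0012,-0.0034,0],4],
    [[0,0,0],0],
    [[0,0,0],0]
  ]
}}

```text
clock: 7.47
eef_pos: [0.5397, -0.0023, 0.0295]
orientation: [-3.141, 0.0, 0.722]
contact_force: [-0.7, 1.9, -0.7]
opening: -0.0002
gripper_force: 0.1
```

```bash
python3 - <<'E'
from h import *
where()
t=cap('top');cv2.imwrite('pics/t5.png',np.hstack([cv2.resize(t['image'][190:310,255:370,::-1],None,fx=3.4,fy=3.4),cv2.resize(cap('scene')['image'][200:290,265:380,::-1],(391,408))]))
E
```

```text
tcp [ 0.5397 -0.0024  0.0294] phi_tool -138.6832451286451 radial 47.9 tang 19.1 F [1.2 0.4 0.5] q7 -0.63
dark raised 62 [0.5328 0.0154 0.0674] -136.9
```

View pics/t5.png

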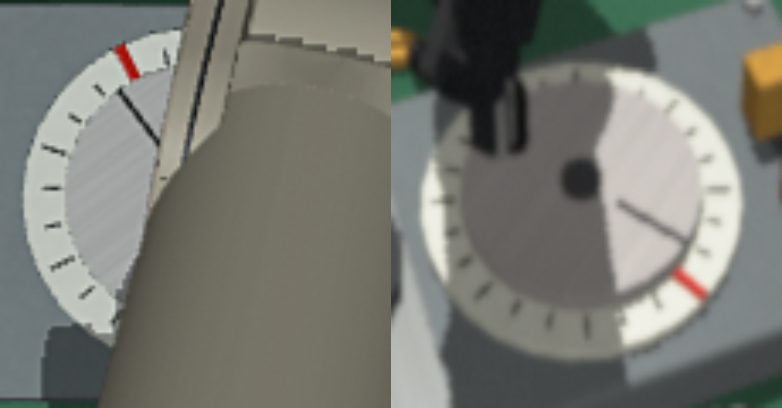

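Both views show the index line about 12–15° short of the red line (scene half: index tip (688,245), red (690,283)). I'll measure the angles by polar unwrapping.

```bash
cat >> h.py <<'E'
def ang(c,lo=5,hi=70,C=C):
    im=c['image'].astype(np.float32);A=np.arange(lo,hi,.1)
    def samp(r0,r1,z):
        rr=np.arange(r0,r1,.001);g=np.array([[proj(c,(C[0]+r*np.cos(a),C[1]+r*np.sin(a),z)) for a in np.radians(A)] for r in rr],np.float32)
        return cv2.remap(im,g[...,0],g[...,1],1)
    d=samp(.035,.067,.044).max(2); d=cv2.GaussianBlur(d,(0,0),1)
    bg=cv2.medianBlur(d.astype(np.uint8),151).astype(float) if 0 else np.median(d,1,keepdims=True)
    w=np.clip(.75*bg-d,0,None).sum(0); k=w.argmax();s=slice(max(k-40,0),k+41);idx=(w[s]*A[s]).sum()/max(w[s].sum(),1e-9)
    q=samp(.076,.090,.038);w=np.clip(q[...,0]-q[...,1]-40,0,None).sum(0);red=(w*A).sum()/w.sum()
    return round(float(idx),2),round(float(red),2)
E
python3 - <<'E'
from h import *
for n in('scene','top'):
    c=cap(n);print(n,ang(c),ang(c,C=C+[.002,0]),ang(c,C=C+[0,.002]))
for n in('scene','top'):
    c=np.load(n+'0.npy',allow_pickle=True).item();print(n,ang(c),ang(c,150,210)[:1])
E
```

```text
scene (35.7, 25.38) (37.13, 25.98) (33.73, 24.11)
top (35.35, 26.21) (36.77, 26.83) (33.39, 24.95)
scene (6.85, 25.4) (177.43,)
top (5.92, 26.2) (177.32,)h.py:54: RuntimeWarning: invalid value encountered in scalar divide
  q=samp(.076,.090,.038);w=np.clip(q[...,0]-q[...,1]-40,0,None).sum(0);red=(w*A).sum()/w.sum()
```

>>> {"api": "apply_moves", "payload": {
  "deltas": [
    [[-0.0006,-0.0017,0],2],
    [[-0.0006,-0.0017,0],2],
    [[-0.0006,-0.0017,0],2],
    [[-0.0003,-0.0008,0],1],
    [[0,0,0],0]
  ]
}}

```text
clock: 8.13
eef_pos: [0.5344, 0.0005, 0.0294]
orientation: [3.141, 0.0, 0.594]
contact_force: [0.8, -1.9, -0.9]
opening: 0.0
gripper_force: 1.1
```

```bash
cat >> h.py <<'E'
def tip(c,C=C):
    """index near its outer end and red near its inner end: angles at r~.066 and r~.077"""
    im=c['image'].astype(np.float32);A=np.arange(10,45,.1)
    def prof(r0,r1,z):
        g=np.array([[proj(c,(C[0]+r*np.cos(a),C[1]+r*np.sin(a),z)) for a in np.radians(A)] for r in np.arange(r0,r1,.001)],np.float32)
        return cv2.remap(im,g[...,0],g[...,1],1)
    out=[]
    for r0 in (.040,.050,.058):
        d=prof(r0,r0+.010,.044).max(2);w=np.clip(.8*np.median(d,1,keepdims=True)-d,0,None).sum(0);k=w.argmax();s=slice(max(0,k-50),k+51);out.append(round(float((w[s]*A[s]).sum()/(w[s].sum()+1e-9)),2))
    for r0 in (.074,.083):
        q=prof(r0,r0+.008,.040);w=np.clip(q[...,0]-q[...,1]-40,0,None).sum(0);out.append(round(float((w*A).sum()/(w.sum()+1e-9)),2))
    return out
E
python3 - <<'E'
from h import *
for n in('scene','top'):
    c=cap(n);print(n,tip(c),ang(c))
print(ctrl.get_obs()['eef_pos'],ctrl.get_obs()['contact_force'])
E
```

```text
scene [29.28, 29.46, 29.65, 24.28, 24.36] (29.47, 25.37)
top [29.2, 29.19, 29.31, 26.33, 26.31] (29.2, 26.2)
[5.34348204e-01 4.95625768e-04 2.93895573e-02] [ 1.02822616 -1.60420951 -0.46029658]
```

The scene reading depends on the red line's height. With the ring top at 36 mm both cameras agree on red ≈26.3° and index ≈29.3°, leaving about 3°. I'll push a little more.

>>> {"api": "apply_moves", "payload": {
  "deltas": [
    [[-0.0003,-0.0008,0],1],
    [[-0.0003,-0.0008,0],1],
    [[0,0,0],0],
    [[0,0,0],0]
  ]
}}

```text
clock: 8.57
eef_pos: [0.5328, 0.0017, 0.0294]
orientation: [-3.141, 0.0, 0.559]
contact_force: [-0.1, -2.4, -0.1]
opening: -0.0
gripper_force: 1.2
```

```bash
sed -i 's/q=prof(r0,r0+.008,.040)/q=prof(r0,r0+.008,.0365)/' h.py; python3 - <<'E'
from h import *
for n in('scene','top'):
    c=cap(n);print(n,tip(c))
    P,u,v=studang(c);im=c['image'].astype(int)[v,u];m=(im[:,0]-im[:,1]>70)&(np.hypot(*(P[:,:2]-C).T)<.1);print('red z',np.median(P[m,2]),m.sum())
E
```

```text
scene [27.11, 27.16, 27.2, 26.25, 26.19]
red z 0.03703968437997207 28
top [27.07, 26.99, 26.92, 26.12, 26.12]
red z 0.036950294996055955 34
```

Both cameras agree that about 0.9° remains.

>>> {"api": "apply_moves", "payload": {
  "deltas": [
    [[-0.0003,-0.0007,0],0.9],
    [[0,0,0],0],
    [[0,0,0],0]
  ]
}}

```text
clock: 8.92
eef_pos: [0.5322, 0.0022, 0.0294]
orientation: [-3.141, 0.0, 0.543]
contact_force: [1.1, -3.4, -1.4]
opening: 0.0003
gripper_force: 1.2
```

```bash
python3 - <<'E'
from h import *
for n in('scene','top'):print(n,tip(cap(n)))
o=ctrl.get_obs();print(o['eef_pos'],o['orientation'],o['qpos'][6],o['contact_force'])
E
```

```text
scene [26.32, 26.22, 26.3, 26.25, 26.19]
top [10.85, 26.14, 26.13, 26.12, 26.11]
[0.5321816  0.00218939 0.02937699] [-3.14145707e+00  9.86203460e-05  5.43038536e-01] -0.8086166620693035 [ 1.08311338 -2.24369155 -0.33391694]
```

The dial is set: index 26.2° against red 26.2°. I'll back off tangentially, away from the stud, then rise.

>>> {"api": "apply_moves", "payload": {
  "deltas": [
    [[0,0.003,0],0],
    [[0,0.005,0],0],
    [[0,0.006,0],0],
    [[0,0,-0.005],0],
    [[0,0,-0.02],0]
  ]
}}

```text
clock: 9.43
eef_pos: [0.5379, -0.0104, 0.0528]
orientation: [-3.14, 0.004, 0.542]
contact_force: [0.3, 0.2, 0.5]
opening: 0.0002
gripper_force: 0.0
```

>>> {"api": "apply_moves", "payload": {
  "deltas": [
    [[0,0,-0.025],0],
    [[0,0,-0.025],6],
    [[0,0,-0.015],7],
    [[0,0,0],7],
    [[0,0,0],7]
  ]
}}

```text
clock: 9.85
eef_pos: [0.5403, -0.0097, 0.1209]
orientation: [-3.14, -0.002, 0.065]
contact_force: [-0.1, 1.0, -1.0]
opening: -0.0003
gripper_force: 0.0
```

>>> {"api": "apply_moves", "payload": {
  "deltas": [
    [[0,0,0],5],
    [[0,0,0],0]
  ]
}}

```text
clock: 10.02
eef_pos: [0.5396, -0.0098, 0.1197]
orientation: [-3.141, -0.0, -0.02]
contact_force: [0.4, 0.8, 0.2]
opening: -0.0003
gripper_force: 0.0
```

```bash
python3 - <<'E'
from h import *
for n in('scene','top'):
    c=cap(n);print(n,tip(c))
    im=c['image'].astype(int);P,u,v=studang(c);q=im[v,u]
    m=(q[:,0]>110)&(q[:,0]-q[:,2]>50)&(q[:,1]>70)&(P[:,1]>.14)&(P[:,1]<.21)&(P[:,0]>.5)&(P[:,0]<.6)&(P[:,2]>.06)&(P[:,2]<.07)
    if m.any(): print('tab',P[m].min(0),P[m].max(0),P[m].mean(0))
    m=(q[:,0]-q[:,1]>70)&(q[:,1]<80)&(P[:,1]>.14)&(P[:,1]<.21)
    if m.any(): print('stop',P[m].min(0),P[m].max(0))
o=ctrl.get_obs();print(o['eef_pos'],o['orientation'],o['qpos'][6])
E
```

```text
scene [26.33, 26.23, 26.31, 26.24, 26.18]
tab [0.53894906 0.15551298 0.06029405] [0.56725618 0.18866207 0.06747672] [0.55481039 0.17137882 0.06428812]
stop [0.60014657 0.15321298 0.03338818] [0.61660429 0.18948705 0.05282265]
top [26.22, 26.17, 26.12, 26.12, 26.12]
tab [0.53966172 0.15845262 0.06004444] [0.564553   0.18969403 0.06972377] [0.55186084 0.17393562 0.06465782]
stop [0.60182011 0.15530501 0.03189047] [0.61368229 0.19015946 0.05378928]
[ 0.53952377 -0.00985798  0.11955475] [ 3.14154216e+00  8.18862490e-06 -1.24942947e-02] -1.3751704040375317
```

The setting held after release. The tab is centred at (0.5525, 0.1735) with its near face at x≈0.5395, and about 35 mm of travel remains. I'll move behind it.

>>> {"api": "apply_moves", "payload": {
  "deltas": [
    [[-0.008,-0.037,0],0],
    [[-0.008,-0.037,0],0],
    [[-0.008,-0.037,0],0],
    [[-0.008,-0.037,0],0],
    [[-0.008,-0.036,0],0]
  ]
}}

```text
clock: 10.53
eef_pos: [0.5018, 0.1767, 0.1197]
orientation: [-3.141, -0.0, -0.012]
contact_force: [0.4, 0.7, 0.9]
opening: -0.0
gripper_force: 0.0
```

>>> {"api": "apply_moves", "payload": {
  "deltas": [
    [[0,0,0.02],0],
    [[0,0,0.02],0],
    [[0,0,0.02],0],
    [[0,0,0.015],0],
    [[0,0,0],0]
  ]
}}

```text
clock: 10.95
eef_pos: [0.5006, 0.1741, 0.0419]
orientation: [3.139, 0.004, -0.013]
contact_force: [-0.4, -0.7, -0.2]
opening: -0.0002
gripper_force: 0.0
```

```bash
python3 - <<'E'
from h import *
c=cap('scene');P,u,v=studang(c)
m=(abs(P[:,0]-.5)<.022)&(abs(P[:,1]-.174)<.03)&(P[:,2]>.045)&(P[:,2]<.12);Q=P[m];print(Q.min(0),Q[Q[:,2]<Q[:,2].min()+.02].mean(0))
o=ctrl.get_obs();print(o['eef_pos'],o['orientation'],o['qpos'][6],o['contact_force'])
cv2.imwrite('pics/s6.png',cv2.resize(c['image'][150:270,300:440,::-1],None,fx=4.5,fy=4.5))
E
```

```text
[0.49082361 0.14479404 0.07036592] [0.50830075 0.17060843 0.08259046]
[0.50160306 0.17414291 0.04358918] [ 3.14004779e+00  1.96082968e-03 -1.37299839e-02] -1.6758326244068789 [ 0.49099141 -0.34565303  0.26912819]
```

View pics/s6.png

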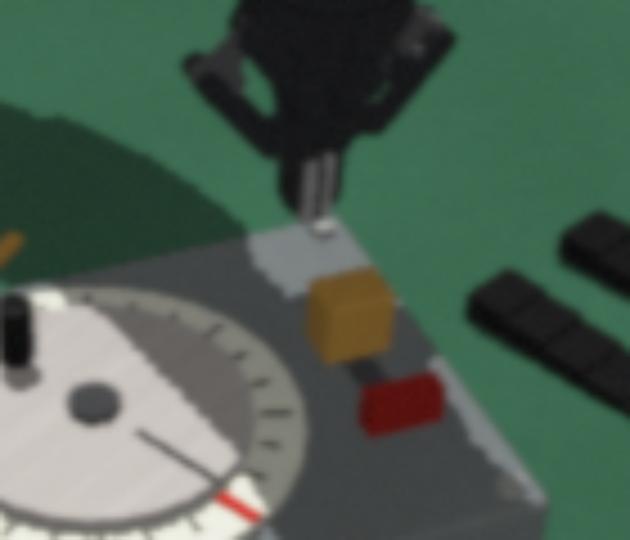

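The index line meets the red line, and the fingertip is behind the tab at z≈0.070. I'll lower to mid-height on the tab and push.

>>> {"api": "apply_moves", "payload": {
  "deltas": [
    [[0,0,0.01],0],
    [[0,0,0.01],0],
    [[0,0,0.002],0],
    [[0.01,0,0],0],
    [[0.007,0,0],0]
  ]
}}

```text
clock: 11.42
eef_pos: [0.5204, 0.1748, 0.0228]
orientation: [-3.141, -0.001, -0.015]
contact_force: [0.7, 0.2, 0.3]
opening: 0.0003
gripper_force: 0.0
```

>>> {"api": "apply_moves", "payload": {
  "deltas": [
    [[0.004,0,0],0],
    [[0.004,0,0],0],
    [[0.004,0,0],0],
    [[0.004,0,0],0],
    [[0.004,0,0],0]
  ]
}}

```text
clock: 11.83
eef_pos: [0.5395, 0.1741, 0.0224]
orientation: [3.142, 0.001, -0.016]
contact_force: [-2.4, -1.0, 1.3]
opening: 0.0003
gripper_force: 1.1
```

>>> {"api": "apply_moves", "payload": {
  "deltas": [
    [[0.004,0,0],0],
    [[0.004,0,0],0],
    [[0.003,0,0],0],
    [[0.002,0,0],0],
    [[0,0,0],0]
  ]
}}

```text
clock: 12.25
eef_pos: [0.5529, 0.1739, 0.0224]
orientation: [3.142, -0.001, -0.016]
contact_force: [0.7, 0.6, 0.1]
opening: 0.0
gripper_force: 0.0
```

```bash
cat >> h.py <<'E'
def tab():
    for n in('scene','top'):
        c=cap(n);print(n,tip(c))
        im=c['image'].astype(int);P,u,v=studang(c);q=im[v,u]
        m=(q[:,0]>90)&(q[:,0]-q[:,2]>45)&(q[:,1]>60)&(P[:,1]>.14)&(P[:,1]<.21)&(P[:,0]>.5)&(P[:,0]<.62)&(P[:,2]>.06)&(P[:,2]<.07)
        if m.any(): print('tab',m.sum(),P[m].min(0).round(4),P[m].max(0).round(4),P[m].mean(0).round(4))
    o=ctrl.get_obs();print(o['eef_pos'],o['orientation'],o['contact_force'])
E
python3 -c "
from h import *
tab()"
```

```text
scene [26.33, 26.22, 26.31, 26.25, 26.19]
tab 151 [0.5669 0.1545 0.0601] [0.5923 0.1893 0.0677] [0.5807 0.1702 0.0645]
top [26.21, 26.17, 26.12, 26.12, 26.11]
[0.55271137 0.17410421 0.02246464] [-3.14142424e+00 -7.15116039e-04 -1.56045746e-02] [ 0.61087831  0.4281905  -0.58493074]
```

>>> {"api": "apply_moves", "payload": {
  "deltas": [
    [[0.002,0,0],0],
    [[0.002,0,0],0],
    [[0.002,0,0],0],
    [[0.001,0,0],0]
  ]
}}

```text
clock: 12.68
eef_pos: [0.5595, 0.174, 0.0224]
orientation: [-3.141, 0.0, -0.016]
contact_force: [-1.5, 0.8, 1.0]
opening: -0.0
gripper_force: 1.0
```

>>> {"api": "apply_moves", "payload": {
  "deltas": [
    [[0.001,0,0],0],
    [[0.001,0,0],0]
  ]
}}

```text
clock: 12.85
eef_pos: [0.5614, 0.174, 0.0224]
orientation: [-3.141, 0.0, -0.016]
contact_force: [-2.3, 0.5, 1.0]
opening: 0.0003
gripper_force: 1.0
```

>>> {"api": "apply_moves", "payload": {
  "deltas": [
    [[0.001,0,0],0],
    [[0.001,0,0],0]
  ]
}}

```text
clock: 13.02
eef_pos: [0.5635, 0.1739, 0.0224]
orientation: [-3.141, 0.0, -0.016]
contact_force: [-2.5, 0.1, 1.1]
opening: -0.0001
gripper_force: 1.0
```

>>> {"api": "apply_moves", "payload": {
  "deltas": [
    [[0.001,0,0],0],
    [[0,0,0],0]
  ]
}}

```text
clock: 13.18
eef_pos: [0.5646, 0.1739, 0.0224]
orientation: [-3.141, -0.0, -0.016]
contact_force: [-0.8, 0.4, -0.3]
opening: -0.0001
gripper_force: 0.5
```

>>> {"api": "apply_moves", "payload": {
  "deltas": [
    [[0.001,0,0],0],
    [[0,0,0],0]
  ]
}}

```text
clock: 13.35
eef_pos: [0.5652, 0.1739, 0.0223]
orientation: [-3.141, 0.001, -0.016]
contact_force: [-3.1, -0.1, 1.1]
opening: -0.0002
gripper_force: 1.7
```

```bash
python3 -c "
from h import *
tab()"
```

```text
scene [26.33, 26.22, 26.3, 26.25, 26.19]
tab 153 [0.5776 0.1545 0.0601] [0.6036 0.1881 0.0673] [0.5928 0.1698 0.0644]
top [26.22, 26.17, 26.12, 26.12, 26.12]
[0.56518985 0.17388647 0.02234696] [-3.14148090e+00  3.74715583e-04 -1.55539343e-02] [-3.17305343  0.57414246  1.99638096]
```

>>> {"api": "apply_moves", "payload": {
  "deltas": [
    [[0.001,0,0],0],
    [[0,0,0],0],
    [[0,0,0],0]
  ]
}}

```text
clock: 13.7
eef_pos: [0.5652, 0.1739, 0.0223]
orientation: [-3.141, 0.002, -0.016]
contact_force: [-8.8, 0.3, 5.8]
opening: -0.0003
gripper_force: 4.2
```

>>> {"api": "apply_moves", "payload": {
  "deltas": [
    [[0.001,0,0],0],
    [[0,0,0],0],
    [[0,0,0],0]
  ]
}}

```text
clock: 13.95
eef_pos: [0.5652, 0.1739, 0.0221]
orientation: [-3.141, 0.005, -0.015]
contact_force: [-13.2, 0.2, 8.2]
opening: -0.0003
gripper_force: 6.6
```

The position is stuck at 0.5652 while the force climbs to 13 N, so the tab is fully home. I'll back off and rise.

>>> {"api": "apply_moves", "payload": {
  "deltas": [
    [[-0.003,0,0],0],
    [[-0.006,0,0],0],
    [[-0.01,0,0],0],
    [[0,0,-0.02],0],
    [[0,0,-0.03],0]
  ]
}}

```text
clock: 14.37
eef_pos: [0.5463, 0.1735, 0.0708]
orientation: [3.139, 0.003, -0.015]
contact_force: [0.8, 0.1, -0.2]
opening: -0.0001
gripper_force: 0.0
```

>>> {"api": "apply_moves", "payload": {
  "deltas": [
    [[0,0,-0.03],0],
    [[0,0,-0.02],0],
    [[0,0,0],0],
    [[0,0,0],0],
    [[0,0,0],0]
  ]
}}

```text
clock: 14.78
eef_pos: [0.548, 0.1741, 0.1218]
orientation: [-3.141, 0.0, -0.015]
contact_force: [0.1, 0.6, -0.6]
opening: -0.0
gripper_force: 0.0
```

```bash
python3 - <<'E'
from h import *
tab()
c=cap('scene');cv2.imwrite('pics/s7.png',cv2.resize(c['image'][150:300,250:440,::-1],None,fx=4,fy=4))
E
```

```text
scene [42.82, 41.84, 40.06, 25.93, 26.24]
tab 156 [0.5784 0.1534 0.0601] [0.6034 0.1883 0.0678] [0.5924 0.1705 0.0643]
top [26.21, 26.16, 26.09, 25.88, 26.12]
[0.54778314 0.17392469 0.12134255] [ 3.14088468e+00  1.11119154e-03 -1.56365059e-02] [-0.81852394 -0.57341622  0.23504015]
```

View pics/s7.png

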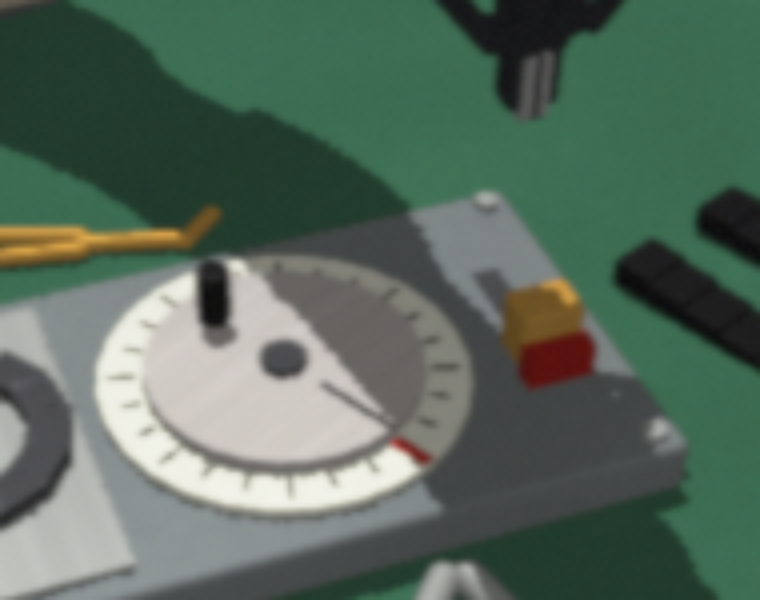

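The index line runs into the red line at (395,435), the tab sits against the red stop at (550,330), and the gripper is clear. The odd scene reading for the index comes from a shadow edge; the top camera still reads 26.1–26.2°. I'm handing the job in.

```bash
python3 -c "
from station import ctrl
print(ctrl.close_job())"
```

```text
the job is handed in; nothing more can be done
None
```

The job is handed in: the dial's index lines up with the red line (about 26.2° for both), and the lock tab is fully home against its stop, with the setting unchanged afterwards.

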